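Press the spring catch and slide the mate caddy open

ROBOT

A 7-joint arm with a two-finger parallel gripper is mounted at the origin on the work surface. World frame = base frame: x ahead of the robot, y to its left, z up, the work surface at z = 0. Lengths are in m, angles in rad, forces in N, time in s.
With the tool pointing down it reaches from about 0.425 to 0.825 m from the base axis. Payload 3.6 kg.
Tool frame: the origin (TCP) lies at the very end of the fingers, on their centre line; the grasp point (between the pads) lies r.grip_depth behind it (r.grip_depth is the distance from the TCP to the grasp point, in m); x points along the fingers, y is the direction in which the jaws open and shut, and the axes are right-handed (so a half turn about x gives the same grasp; the last joint's range is limited). The gripper opens to 93 mm and grips with 3 to 60 N. Pads are 15 mm wide; open, the fingers measure 128 mm over their backs; the gripper's body (75 mm by 188 mm) begins 65 mm behind the grasp point.
Start: joints at [-0.026, 0.615, -0.013, 1.423, 0.008, 1.103, -0.04], TCP at [0.65, 0, 0.219] pointing down, gripper open.
Joint ranges: [-3.12, 3.12], [-0.3, 2.06], [-1.34, 1.32], [0.26, 2.42], [-1.36, 4.5], [0.01, 1.98], [-2.84, 2.84]. Speed limits (rad/s): [2.79, 2.79, 3.14, 3.14, 3.14, 3.14, 3.14].

INTERFACE

Orientations are given as a unit quaternion [w, x, y, z].
In Python, from bench import r gives the robot as it stands.
- The arm moves only by the tool send_rows, never from a script. Its argument "targets" is a list of rows, each an object with "angular": the turn, a rotation vector about the tool's x, y, z in degrees, a list of three; "dp": the shift along the tool's x, y, z in mm, a list of three; "jaw": the gripper command: -1 is fully open, 1 is shut, values between are in proportion. In form: [{"angular": [rx, ry, rz], "dp": [dx, dy, dz], "jaw": jaw}, ...]. A call has 1 to 12 rows; each row shifts and turns the pose as measured when the row begins, along the tool's axes as they then stand; what a row does not reach is not made up. A row lasts 1/10 s, in which the tool goes at most 50 mm and 8.59 degrees, less where a joint would pass 70% of its speed; a pose out of reach is approached as far as the arm can. A call with a gripper value outside its range is refused whole. The fingers move at their own pace and stop on an object; "squeeze" is the grip in N (left out, the last holds). Time passes only in rows, so rows that do not move let the fingers close. It gives the time, the measured TCP pose, the force and the opening at its end, in the units of the state.
- r.state(): the state, without advancing time (a new reading comes with each control period).
- r.capture(name): name is "scene" or "side" or "wrist"; returns a dict with "image" (384x512x3 uint8, red, green, blue), "z_map" (384x512 float32, m along the optical axis (not along the pixel's ray), 0 where there is no reading), "mtx" (3x3 intrinsics, pixels), "dist" ([k1, k2, p1, p2, k3] as OpenCV has them; the pictures are not rectified), "eye" and "orientation" of the camera in the world; the wrist camera has in their place "T_tool_cam" (4x4, takes a point from camera to tool coordinates, whose origin is the TCP and whose axes are the tool frame's). Camera axes: x right, y up, looking along -z (the intrinsics and any distortion apply to the point x, -y, -z); pixel columns grow to the right and rows downward; lengths in m; the calibration is good to about 2 mm. A picture is of the moment at which its call begins: read the wrist's pose just before it.
- r.close_job(): hands the job in, once; it reports no verdict.
The state is a dict: "clock": time; "joint_pos": joint angles; "qvel": joint speeds; "effort": joint torques, N m; "tcp_pos": TCP position; "ee_rot": TCP orientation; "wrist_force": force on the tool from outside, world axes, zero at the start; "torque": the same for the moment, N m; "gripper_width": finger opening in m.
Only numpy, scipy, OpenCV 4.12 (cv2) and the standard library are available. Lean on these libraries where they do the work, as an engineer would, in place of code of your own. Each camera call takes 0.05 s, during which the arm holds its last target. There are 200 camera calls.

TASK

Open the mate caddy on the tray with a fingertip: press down the spring catch in the thumb opening of its lid and, while holding it down, push the lid over it and on until the lid is fully open, then take the hand away. The caddy stays standing where it is, nothing is picked up, and the gourd, the jar, the wooden lid and the bombillas are left alone.

Things in the scene. Friction and masses are not known exactly. Their poses are not given: they have to be found in the camera images.
- caddy: Bamboo caddy 210 mm long (x), 130 wide (y), 112 high, about 2 kg, loose on rubber feet. Origin: centre of its underside; x is the way the lid opens, z up. The 6 mm lid runs in side grooves, its top face 105 mm above the underside; the groove lips stand 7 mm above it, 98 mm apart. The wall of the +x end is cut down to 78 mm over its middle 50 mm, so a fingertip in the lid's opening passes over it.
- thumb_opening (a point): Centre of the thumb opening through the lid, level with the lid's top face; moves with the lid. The opening is 46 mm long (caddy's x) and 50 mm across, near the lid's +x end, with a 17 mm strip of lid beyond it. A fingertip in it can push the lid open by the opening's +x edge. Axes as the caddy's.
- catch_top (a point): Centre of the flat top of the spring catch, a steel plunger 40 mm long (caddy's x) and 30 across with rounded edges. Lid shut, it stands in the middle of the thumb opening, 2 mm above the lid's top face. It does not travel with the lid. Up, it blocks the lid; pressed 8 mm or more, the lid can slide over it and then keeps it down.
- catch (a joint): How far the catch is pressed, in m: 0 up, 0.016 at its stop. The spring pushes back with 2 N at 0, 5 N at 0.008 and 8 N at the stop.
- lid (a joint): How far the lid has slid open along the caddy's +x, in m: 0 shut, 0.095 fully open at its stop. It slides stiffly (about 2 to 4 N) and stays where it is left.
- gourd: White ceramic mate gourd, an open cup 82 mm across and 80 mm high, loose on the tray. Origin: centre of its underside.
- jar: Amber glass jar with a steel cap, 68 mm across, 94 mm high, loose on the tray. Origin: centre of its underside.
- wood_lid: Small dark wooden lid with a knob, 80 mm across, 31 mm high, loose on the tray. Origin: centre of its underside.
- tray: Beige plastic tray, 360 x 500 mm, rim 26 mm high, floor 5 mm thick; fixed to the worktop. Origin: centre of its underside.
- clip_holder: Spring-clip holder on the tiled wall at the left with two upright bombillas, 50 to 254 mm above the worktop and up to 36 mm off the wall; fixed. Origin: on the wall's face, at the height of the worktop.

How it is judged:
By the outcome, as a careful person would: the job done as asked, in the order asked, and still so for the second after the job is handed in, with the robot touching nothing.
It also fails if it takes over 38 s, if anything falls off the work surface, if the arm or the gripper's body presses on something with over 40 N, if the wrist force passes 120 N, or if a joint passes its speed limit or range.

## Working session

There is one attempt and no reset: what is moved stays moved. The work goes in short steps, Python scripts to look and compute and a tool call to move; the robot and the scene stay as the last step left them, time stands still between calls to the robot, and variables do not carry over. Pictures are saved under pics/ and viewed, about 8 in all and at most 12, crops included, and the job is handed in when it is done.

Besides the shell and the picture viewer there is one more tool, called after "Call:" by a JSON object that holds its "api" and its "payload". send_rows: Moves the arm, as the interface text tells. Its arguments: {"type":"object","properties":{"targets":{"type":"array"},"squeeze":{"type":"number"}},"required":["targets"]}

```bash
mkdir -p pics; ls; cat > h.py <<'E'
import numpy as np, cv2
from scipy.spatial.transform import Rotation as R
from bench import r
def q(o): return R.from_quat([o[1],o[2],o[3],o[0]])
def pose():
    s=r.state(); T=np.eye(4); T[:3,:3]=q(s["ee_rot"]).as_matrix(); T[:3,3]=s["tcp_pos"]; return T
def cap(n):
    P=pose(); c=r.capture(n)
    if n=="wrist": T=P@np.array(c["T_tool_cam"])
    else:
        T=np.eye(4); T[:3,:3]=q(c["orientation"]).as_matrix(); T[:3,3]=c["eye"]
    return c,T
def cloud(c,T):
    h,w=c["z_map"].shape
    uv=np.stack(np.meshgrid(np.arange(w),np.arange(h)),-1).reshape(-1,1,2).astype(np.float64)
    n=cv2.undistortPoints(uv,np.array(c["mtx"],float),np.array(c["dist"],float)).reshape(h,w,2)
    z=c["z_map"].astype(float)
    p=np.stack([n[...,0]*z,-n[...,1]*z,-z],-1)
    W=p@T[:3,:3].T+T[:3,3]; W[z==0]=np.nan
    return W
E
python3 - <<'E'
from h import *
s=r.state(); print(s, r.grip_depth)
ims=[]
for n in("scene","side","wrist"):
    c,T=cap(n); W=cloud(c,T); np.savez(f"{n}.npz",W=W,im=c["image"],T=T,mtx=c["mtx"],dist=c["dist"])
    print(n,T[:3,3],-T[:3,2],(c["z_map"]==0).mean()); ims.append(c["image"])
cv2.imwrite("pics/a.png",cv2.cvtColor(ims[0],cv2.COLOR_RGB2BGR))
cv2.imwrite("pics/b.png",cv2.cvtColor(ims[1],cv2.COLOR_RGB2BGR))
cv2.imwrite("pics/c.png",cv2.cvtColor(ims[2],cv2.COLOR_RGB2BGR))
E
```

```text
pics
{'clock': 0.0, 'joint_pos': array([-0.02649885,  0.61593612, -0.01262481,  1.42489908,  0.00812842,
        1.10339477, -0.04037166]), 'qvel': array([ 0.0003359 ,  0.0002538 , -0.00071544, -0.000585  ,  0.00024219,
        0.00010356,  0.00058139]), 'effort': array([ 5.37042069e-04, -4.58937871e+01,  2.08912762e-01, -1.65743172e+01,
       -6.11085235e-02,  2.03703978e-02,  2.53581929e-04]), 'tcp_pos': array([6.49204199e-01, 4.61103217e-06, 2.17470134e-01]), 'ee_rot': array([ 0.49939598,  0.49931019,  0.50065991, -0.50063225]), 'wrist_force': array([-0.01841148, -1.24942442, -0.60057893]), 'torque': array([-0.026966  ,  0.07070731,  0.02894972]), 'gripper_width': 0.09328285245844489} 0.0188
scene [1.19563632 0.14086207 0.67758923] [-0.77289222  0.05494535 -0.63215396] 0.004084269205729167
side [0.46318631 0.76363656 0.68401429] [ 0.04115661 -0.68215034 -0.73005277] 0.004023234049479167
wrist [0.64984725 0.08518756 0.38282121] [-0.00268637 -0.30005571 -0.9539179 ] 0.003997802734375
```

View pics/a.png

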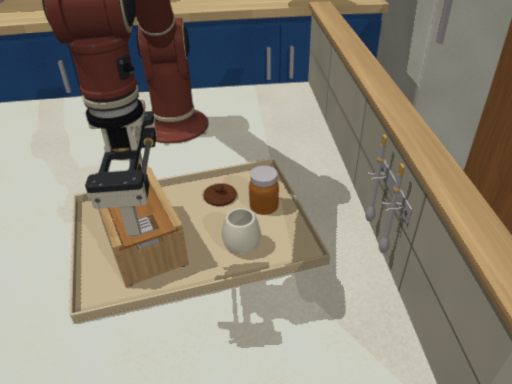

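View pics/c.png

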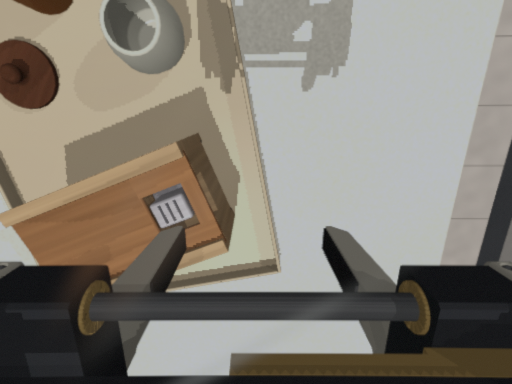

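Wrist view: the caddy lies lower left, with the steel catch at about (172,208) and the opening's far edge towards (205,195). In the scene view, the caddy's open end faces the camera at about (150,240). The gripper hangs over the caddy's near part.

```bash
python3 - <<'E'
from h import *
for n in("scene","wrist","side"):
    d=np.load(n+".npz"); W=d["W"]; im=d["im"].astype(int)
    m=(W[...,2]>.113)&(W[...,2]<.122)&(W[...,1]<.12)&(W[...,0]>.35)&(W[...,0]<.9)
    P=W[m]
    sat=im.max(-1)-im.min(-1)
    if len(P)>50:
        rc=cv2.minAreaRect(P[:,:2].astype(np.float32)*1000); print(n,"lip",len(P),rc,np.median(P[:,2])); print(cv2.boxPoints(rc).round(1).tolist())
    c=(W[...,2]>.095)&(W[...,2]<.125)&(sat<45)&(W[...,0]>.4)&(W[...,0]<.9)&(W[...,1]<.1)
    k,l,st,ce=cv2.connectedComponentsWithStats(c.astype(np.uint8))
    for i in range(1,k):
        if st[i,4]>40: Q=W[l==i]; print(" grey",ce[i].round(),st[i],Q.mean(0).round(4),cv2.minAreaRect(Q[:,:2].astype(np.float32)*1000))
d=np.load("wrist.npz");W=d["W"]
for p in[(172,208),(145,215),(165,188),(200,200),(185,150),(228,245),(215,205),(5,220)]: print(p,W[p[1],p[0]].round(4))
print(pose().round(3))
im=cv2.cvtColor(d["im"],cv2.COLOR_RGB2BGR)[130:290,0:290]; im2=cv2.resize(im,None,fx=2.7,fy=2.7,interpolation=2)
cv2.imwrite("pics/d.png",im2)
E
```

```text
scene lip 1070 ((499.2816467285156, -46.02655792236328), (211.673828125, 130.92112731933594), 21.179794311523438) 0.1183975064728594
[[376.8999938964844, -23.200000762939453], [424.20001220703125, -145.3000030517578], [621.5999755859375, -68.80000305175781], [574.2999877929688, 53.29999923706055]]
 grey [145. 225.] [139 217  15  17 169] [ 0.5612 -0.0176  0.1129] ((552.2781982421875, -20.422847747802734), (53.61106872558594, 21.99283218383789), 18.559850692749023)
wrist lip 3822 ((499.2164306640625, -44.346046447753906), (209.96469116210938, 130.06631469726562), 21.40406608581543) 0.1166434411718198
[[377.70001220703125, -22.100000381469727], [425.20001220703125, -143.1999969482422], [620.7000122070312, -66.5999984741211], [573.2000122070312, 54.5]]
 grey [186. 155.] [177 140  20  36 153] [0.5786 0.0393 0.1032] ((579.9585571289062, 35.75792694091797), (1.0522921085357666, 39.73360824584961), 21.227121353149414)
 grey [172. 209.] [ 147  189   48   43 1109] [ 0.5605 -0.0183  0.1102] ((558.843505859375, -21.065135955810547), (48.68663787841797, 32.230552673339844), 24.824243545532227)
 g
[... 686 characters left out ...]
92 -0.0203  0.1089] ((558.78662109375, -23.336151123046875), (47.803348541259766, 55.42543411254883), 19.581920623779297)
 grey [264. 129.] [224 118  79  22 481] [0.4906 0.0198 0.1041] ((489.87103271484375, 19.688024520874023), (186.7058563232422, 37.799129486083984), 10.54145622253418)
(172, 208) [ 0.5615 -0.0165  0.1118]
(145, 215) [ 0.5305 -0.0257  0.1091]
(165, 188) [0.5553 0.005  0.109 ]
(200, 200) [ 0.5916 -0.0082  0.1095]
(185, 150) [0.5768 0.0435 0.0983]
(228, 245) [ 0.6195 -0.0643  0.1051]
(215, 205) [ 0.603  -0.0242  0.0811]
(5, 220) [ 0.3876 -0.0276  0.1181]
[[-0.002  1.     0.     0.649]
 [-0.     0.    -1.     0.   ]
 [-1.    -0.002  0.     0.218]
 [ 0.     0.     0.     1.   ]]
```

View pics/d.png

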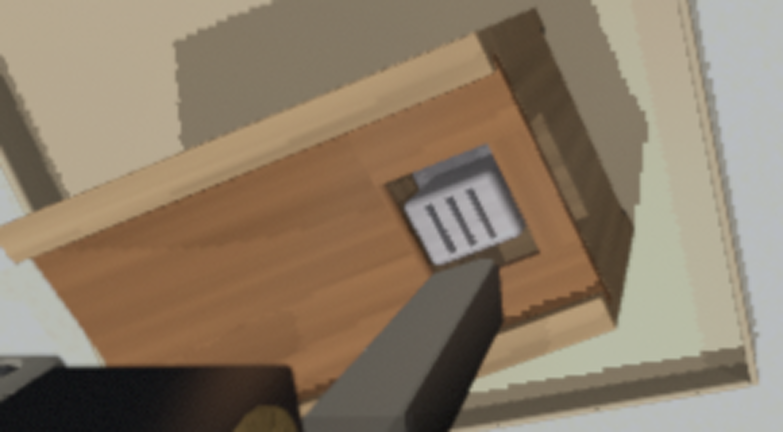

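Call:
{"api": "send_rows", "payload": {"targets": [{"angular": [8.5, 0, 0], "dp": [0, 0, 0], "jaw": 1}, {"angular": [8.5, 0, 0], "dp": [0, 0, 0], "jaw": 1}, {"angular": [8.5, 0, 0], "dp": [0, 0, 0], "jaw": 1}, {"angular": [8.5, 0, 0], "dp": [0, 0, 0], "jaw": 1}, {"angular": [8.5, 0, 0], "dp": [0, 0, 0], "jaw": 1}, {"angular": [8.5, 0, 0], "dp": [0, 0, 0], "jaw": 1}, {"angular": [8.5, 0, 0], "dp": [0, 0, 0], "jaw": 1}, {"angular": [8.5, 0, 0], "dp": [0, 0, 0], "jaw": 1}, {"angular": [0, 0, 0], "dp": [0, 0, 0], "jaw": 1}, {"angular": [0, 0, 0], "dp": [0, 0, 0], "jaw": 1}], "squeeze": 10}}

```text
clock: 1.15
tcp_pos: [0.6461, 0.0007, 0.2128]
ee_rot: [-0.129, -0.691, -0.131, 0.699]
wrist_force: [0.4, 0.8, -1.1]
gripper_width: 0.0172
```

```bash
cat >> h.py <<'E'
YAW=np.radians(21.3); C=np.array([.4995,-.0455])
CR=np.array([[np.cos(YAW),-np.sin(YAW)],[np.sin(YAW),np.cos(YAW)]])
def go(cx,cy,z):  # mm in tool axes to caddy point cx,cy at world z, and turn to align
    T=pose(); t=np.r_[C+CR@[cx,cy],z]
    D=np.eye(3); D[:,0]=[0,0,-1]; D[:2,1]=-CR[:,1]; D[:2,2]=-CR[:,0]
    rel=T[:3,:3].T@D
    print("dp",(T[:3,:3].T@(t-T[:3,3])*1000).round(1),"ang",np.degrees(R.from_matrix(rel).as_rotvec()).round(2))
    s=r.state(); p=CR.T@(T[:2,3]-C); print("caddy-frame tcp",(p*1000).round(1),"z",T[2,3].round(4),"F",s["wrist_force"].round(1),"w",round(s["gripper_width"],4),"t",s["clock"])
E
python3 -c "
from h import *
go(.0695,0,.14)"
```

```text
dp [73.8 -9.7 83. ] ang [ -0.04 -25.91   0.32]
caddy-frame tcp [153.3 -10.2] z 0.2128 F [ 0.4  0.8 -1.1] w 0.0172 t 1.15
```

```bash
sed -i 's/D=np.eye(3)/D=np.zeros((3,3))/' h.py; python3 -c "
from h import *
go(.0695,0,.14)"
```

```text
dp [73.8 -9.7 83. ] ang [-0.11  0.65  0.3 ]
caddy-frame tcp [153.3 -10.2] z 0.2128 F [ 0.4  0.8 -1.1] w 0.0172 t 1.15
```

Call:
{"api": "send_rows", "payload": {"targets": [{"angular": [0, 0, 0], "dp": [10, -5, 28], "jaw": 1}, {"angular": [0, 0, 0], "dp": [10, -5, 28], "jaw": 1}, {"angular": [0, 0, 0], "dp": [10, 0, 27], "jaw": 1}, {"angular": [0, 0, 0], "dp": [0, 0, 0], "jaw": 1}, {"angular": [0, 0, 0], "dp": [0, 0, 0], "jaw": 1}]}}

```text
clock: 1.65
tcp_pos: [0.5623, -0.02, 0.182]
ee_rot: [-0.134, -0.69, -0.137, 0.698]
wrist_force: [0.8, 0.0, 0.8]
gripper_width: 0.0005
```

```bash
python3 - <<'E'
from h import *
go(.0695,0,.14)
c,T=cap("wrist"); c2,_=cap("side")
a=cv2.cvtColor(c["image"],cv2.COLOR_RGB2BGR); b=cv2.cvtColor(c2["image"],cv2.COLOR_RGB2BGR)[40:200,130:340]
cv2.imwrite("pics/e.png",a)
W=cloud(c,T); im=c["image"].astype(int); sat=im.max(-1)-im.min(-1)
m=(sat<45)&(abs(W[...,2]-.111)<.007)
k,l,st,ce=cv2.connectedComponentsWithStats(m.astype(np.uint8))
for i in range(1,k):
    if st[i,4]>80: Q=W[l==i]; e=(Q[:,:2]-C)@CR*1000; print(ce[i].round(),st[i,4],Q[:,2].mean().round(4),e.min(0).round(1),e.max(0).round(1))
E
```

```text
dp [42.   1.3 -2.2] ang [0.73 0.6  0.35]
caddy-frame tcp [67.7  1. ] z 0.182 F [0.8 0.  0.8] w 0.0005 t 1.65
[196. 173.] 99 0.1121 [74.5 50.4] [104.9  66.6]
[254. 204.] 1292 0.1111 [ 46.1 -13.3] [85.2 16.4]
```

View pics/e.png

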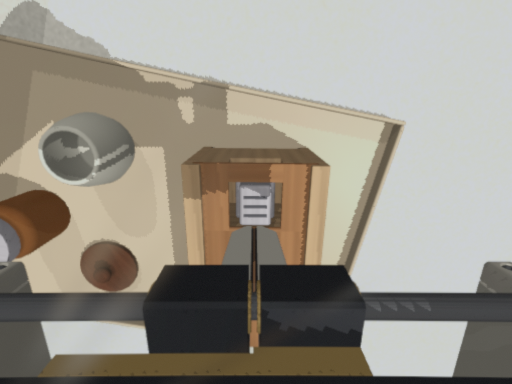

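The wrist view shows the catch centred in the opening at (255,203), with the closed fingertips just behind it and aligned with the caddy. Measured in the caddy frame, the catch spans x 46–85 and y −13 to 16 mm, and its top is at z 0.111. That matches the model, so I'm going down.

Call:
{"api": "send_rows", "payload": {"targets": [{"angular": [0.7, 0.6, 0.3], "dp": [20, 0, -1], "jaw": 1}, {"angular": [0, 0, 0], "dp": [20, 0, -1], "jaw": 1}, {"angular": [0, 0, 0], "dp": [10, 0, 0], "jaw": 1}, {"angular": [0, 0, 0], "dp": [0, 0, 0], "jaw": 1}, {"angular": [0, 0, 0], "dp": [0, 0, 0], "jaw": 1}]}}

```text
clock: 2.25
tcp_pos: [0.5718, -0.0177, 0.1328]
ee_rot: [0.133, 0.698, 0.132, -0.691]
wrist_force: [0.5, 0.5, 0.5]
gripper_width: 0.0006
```

```bash
python3 -c "
from h import *
go(.0695,0.001,.1005)"
```

```text
dp [32.2 -1.5  8.3] ang [ 0.34 -0.58 -0.19]
caddy-frame tcp [77.5 -0.4] z 0.1328 F [0.5 0.5 0.5] w 0.0006 t 2.25
```

Call:
{"api": "send_rows", "payload": {"targets": [{"angular": [0, 0, 0], "dp": [4, -1, 8], "jaw": 1}, {"angular": [0, 0, 0], "dp": [3, 0, 0], "jaw": 1}, {"angular": [0, 0, 0], "dp": [3, 0, 0], "jaw": 1}, {"angular": [0, 0, 0], "dp": [0, 0, 0], "jaw": 1}]}}

```text
clock: 2.65
tcp_pos: [0.5649, -0.0201, 0.1241]
ee_rot: [0.134, 0.7, 0.132, -0.689]
wrist_force: [0.6, -0.1, 0.6]
gripper_width: 0.0005
```

```bash
python3 -c "
from h import *
go(.0695,0.001,.1005)"
```

```text
dp [23.6 -1.2  1. ] ang [ 0.36 -0.79 -0.28]
caddy-frame tcp [70.2 -0.1] z 0.1241 F [ 0.6 -0.1  0.6] w 0.0005 t 2.65
```

Now press down in small steps.

Call:
{"api": "send_rows", "payload": {"targets": [{"angular": [0, 0, 0], "dp": [3, 0, 0], "jaw": 1}, {"angular": [0, 0, 0], "dp": [3, 0, 0], "jaw": 1}, {"angular": [0, 0, 0], "dp": [3, 0, 0], "jaw": 1}, {"angular": [0, 0, 0], "dp": [3, 0, 0], "jaw": 1}, {"angular": [0, 0, 0], "dp": [3, 0, 0], "jaw": 1}, {"angular": [0, 0, 0], "dp": [2, 0, 0], "jaw": 1}]}}

```text
clock: 3.25
tcp_pos: [0.5659, -0.0201, 0.1069]
ee_rot: [0.134, 0.7, 0.132, -0.689]
wrist_force: [-1.0, 1.2, 4.7]
gripper_width: 0.0002
```

```bash
python3 -c "
from h import *
go(.0695,0.001,.1005)"
```

```text
dp [ 6.4 -1.5  1.7] ang [ 0.36 -0.89 -0.3 ]
caddy-frame tcp [71.1 -0.5] z 0.1069 F [-1.   1.2  4.7] w 0.0002 t 3.25
```

Call:
{"api": "send_rows", "payload": {"targets": [{"angular": [0, 0, 0], "dp": [3, 0, 0], "jaw": 1}, {"angular": [0, 0, 0], "dp": [3, 0, 0], "jaw": 1}, {"angular": [0, 0, 0], "dp": [0.5, 0, 0], "jaw": 1}]}}

```text
clock: 3.55
tcp_pos: [0.566, -0.0201, 0.101]
ee_rot: [0.133, 0.7, 0.132, -0.689]
wrist_force: [-2.4, 0.7, 6.5]
gripper_width: 0.0006
```

```bash
python3 -c "
from h import *
go(.0855,0.001,.1005)"
```

```text
dp [  0.7  -1.4 -14.4] ang [ 0.36 -0.9  -0.27]
caddy-frame tcp [71.1 -0.5] z 0.101 F [-2.4  0.7  6.5] w 0.0006 t 3.55
```

About 11 mm pressed at 6 N. I'll push along +x while holding the depth.

Call:
{"api": "send_rows", "payload": {"targets": [{"angular": [0, 0, 0], "dp": [0.5, 0, -3], "jaw": 1}, {"angular": [0, 0, 0], "dp": [0.3, 0, -3], "jaw": 1}, {"angular": [0, 0, 0], "dp": [0.3, 0, -3], "jaw": 1}, {"angular": [0, 0, 0], "dp": [0.3, 0, -3], "jaw": 1}, {"angular": [0, 0, 0], "dp": [0.3, 0, -3], "jaw": 1}, {"angular": [0, 0, 0], "dp": [0.3, 0, -3], "jaw": 1}]}}

```text
clock: 4.15
tcp_pos: [0.5683, -0.0195, 0.0982]
ee_rot: [-0.131, -0.689, -0.131, 0.7]
wrist_force: [-4.6, -1.4, 7.3]
gripper_width: 0.0001
```

```bash
python3 -c "
from h import *
go(.0955,0.001,.1005)"
```

```text
dp [ -2.6  -1.8 -21.9] ang [0.09 0.86 0.16]
caddy-frame tcp [73.6 -0.8] z 0.0982 F [-4.6 -1.4  7.3] w 0.0001 t 4.15
```

```bash
python3 - <<'E'
from h import *
c,T=cap("scene"); c2,_=cap("wrist")
a=c["image"][170:280,80:210]; a=cv2.resize(a,None,fx=3.6,fy=3.6,interpolation=2)[:396]
b=c2["image"][130:290,170:350]; b=cv2.resize(b,(0,0),fx=396/160,fy=396/160,interpolation=2)[:, :330]
b=cv2.resize(c2["image"][130:290,190:325],(334,396),interpolation=2)
cv2.imwrite("pics/f.png",cv2.cvtColor(np.hstack([a[:, :464],b]),cv2.COLOR_RGB2BGR)); go(.09,0,.1005)
E
```

```text
dp [ -2.5  -0.8 -16.2] ang [0.1  0.84 0.14]
caddy-frame tcp [73.8 -0.8] z 0.0982 F [-4.8 -0.6  6.6] w 0.0004 t 4.25
```

View pics/f.png

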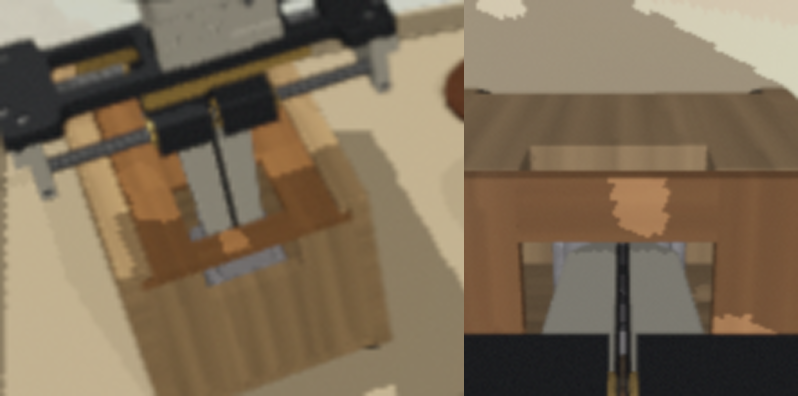

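The view shows the lid still shut. The fingertip is on the catch, a little short of the opening's +x edge, and friction is holding it there. I'll use longer steps.

Call:
{"api": "send_rows", "payload": {"targets": [{"angular": [0, 0, 0], "dp": [0, 0, -6], "jaw": 1}, {"angular": [0, 0, 0], "dp": [0, 0, -7], "jaw": 1}, {"angular": [0, 0, 0], "dp": [0, 0, -7], "jaw": 1}]}}

```text
clock: 4.55
tcp_pos: [0.5774, -0.0168, 0.0976]
ee_rot: [-0.13, -0.682, -0.13, 0.708]
wrist_force: [-6.7, -1.9, 7.5]
gripper_width: 0.0007
```

```bash
python3 -c "
from h import *
go(.0955,0.001,.1005)"
```

```text
dp [ -3.3  -2.7 -12.4] ang [-0.11  2.06  0.39]
caddy-frame tcp [83.  -1.6] z 0.0976 F [-6.7 -1.9  7.5] w 0.0007 t 4.55
```

Call:
{"api": "send_rows", "payload": {"targets": [{"angular": [0, 1, 0.2], "dp": [0, -0.5, -7], "jaw": 1}, {"angular": [0, 1, 0.2], "dp": [0, -0.5, -7], "jaw": 1}, {"angular": [0, 0.7, 0], "dp": [0, -0.5, -7], "jaw": 1}]}}

```text
clock: 4.85
tcp_pos: [0.5878, -0.0131, 0.0969]
ee_rot: [-0.129, -0.692, -0.129, 0.698]
wrist_force: [-0.6, 0.2, 1.5]
gripper_width: 0.0003
```

```bash
python3 -c "
from h import *
go(.0955,0.001,.1005)"
```

```text
dp [-3.6 -2.9 -1.4] ang [-0.31  0.45  0.13]
caddy-frame tcp [94.  -1.8] z 0.0969 F [-0.6  0.2  1.5] w 0.0003 t 4.85
```

```bash
python3 - <<'E'
from h import *
c,T=cap("scene"); c2,T2=cap("wrist")
a=cv2.resize(c["image"][170:280,80:209],(464,396),interpolation=2)
b=cv2.resize(c2["image"][130:290,190:325],(334,396),interpolation=2)
cv2.imwrite("pics/g.png",cv2.cvtColor(np.hstack([a,b]),cv2.COLOR_RGB2BGR)); go(.09,0,.1005)
for cc,TT in((c,T),(c2,T2)):
    W=cloud(cc,TT); e=(W[...,:2]-C)@CR*1000
    m=(abs(W[...,2]-.110)<.004)&(abs(e[...,1])<45)&(e[...,0]>80)&(e[...,0]<220); print("lid +x end",np.percentile(e[m][:,0],[50,95,99]).round(1))
    P=W[(W[...,2]>.1145)&(W[...,2]<.121)&(abs(e[...,1])<75)&(abs(e[...,0])<120)&(abs(e[...,1])>45)]
    print(cv2.minAreaRect(P[:,:2].astype(np.float32)*1000))
E
```

```text
dp [-4.1 -1.7  4.9] ang [-0.27  0.4   0.1 ]
caddy-frame tcp [94.8 -1.7] z 0.0963 F [-3.9 -1.4  2.5] w 0.0002 t 4.95
lid +x end [108.4 119.5 120.5]
((498.50152587890625, -46.6754150390625), (211.80572509765625, 130.40032958984375), 21.50535774230957)
lid +x end [109.1 121.3 121.7]
((581.7950439453125, -11.939292907714844), (34.16572570800781, 130.5165557861328), 21.67815589904785)
```

View pics/g.png

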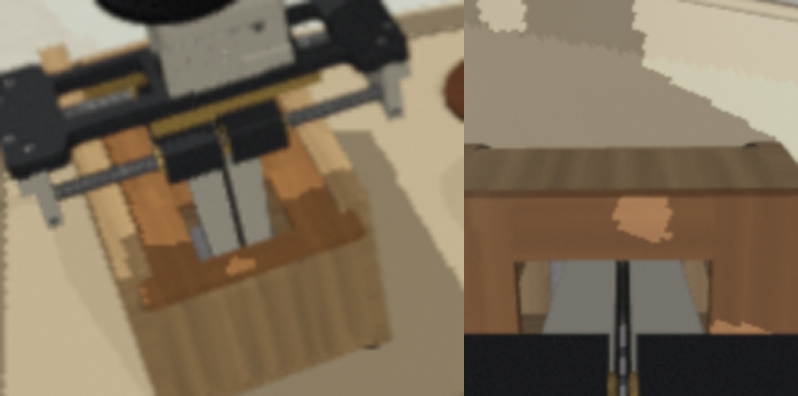

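The lid's end has moved from about 105 to 121 mm, so it is roughly 15 mm open. The caddy hasn't moved and the lid now holds the catch. Pushing on.

Call:
{"api": "send_rows", "payload": {"targets": [{"angular": [0, 0.5, 0], "dp": [-1, -0.5, -7], "jaw": 1}, {"angular": [0, 0.3, 0], "dp": [-0.5, -0.5, -7], "jaw": 1}, {"angular": [0, 0.3, 0], "dp": [-0.3, -0.5, -7], "jaw": 1}, {"angular": [0, 0.3, 0], "dp": [-0.3, -0.5, -7], "jaw": 1}, {"angular": [0, 0.3, 0], "dp": [-0.3, 0, -7], "jaw": 1}, {"angular": [0, 0.3, 0], "dp": [-0.3, 0, -7], "jaw": 1}]}}

```text
clock: 5.55
tcp_pos: [0.6241, 0.0014, 0.0962]
ee_rot: [0.126, 0.701, 0.13, -0.69]
wrist_force: [-4.0, -3.3, -0.3]
gripper_width: 0.0002
```

```bash
python3 -c "
from h import *
go(.1745,0.0,.099)"
```

```text
dp [ -2.1  -1.9 -41.4] ang [-0.41 -0.95  0.11]
caddy-frame tcp [133.2  -1.5] z 0.0962 F [-4.  -3.3 -0.3] w 0.0002 t 5.55
```

Call:
{"api": "send_rows", "payload": {"targets": [{"angular": [0, -0.3, 0], "dp": [-0.5, -0.5, -7], "jaw": 1}, {"angular": [0, 0, 0], "dp": [-0.5, -0.5, -7], "jaw": 1}, {"angular": [0, 0, 0], "dp": [-0.3, -0.5, -7], "jaw": 1}, {"angular": [0, 0, 0], "dp": [-0.3, -0.5, -7], "jaw": 1}, {"angular": [0, 0, 0], "dp": [-0.3, 0, -7], "jaw": 1}]}}

```text
clock: 6.05
tcp_pos: [0.6575, 0.0146, 0.0963]
ee_rot: [0.127, 0.698, 0.128, -0.693]
wrist_force: [-5.0, -3.0, -1.3]
gripper_width: 0.0006
```

```bash
python3 -c "
from h import *
go(.1745,0.0,.099)"
```

```text
dp [-2.6 -1.5 -5.5] ang [-0.47 -0.36 -0.  ]
caddy-frame tcp [169.   -1.4] z 0.0963 F [-5.  -3.  -1.3] w 0.0006 t 6.05
```

Call:
{"api": "send_rows", "payload": {"targets": [{"angular": [0, 0, 0], "dp": [-0.3, -0.5, -4], "jaw": 1}, {"angular": [0, 0, 0], "dp": [-0.3, 0, -4], "jaw": 1}, {"angular": [0, 0, 0], "dp": [-0.3, 0, -4], "jaw": 1}]}}

```text
clock: 6.35
tcp_pos: [0.6615, 0.0162, 0.0963]
ee_rot: [-0.128, -0.69, -0.128, 0.701]
wrist_force: [-11.1, -4.4, 6.4]
gripper_width: 0.0007
```

```bash
cat >> h.py <<'E'
def lid():
    for n in("scene","side","wrist"):
        c,T=cap(n); W=cloud(c,T); e=(W[...,:2]-C)@CR*1000
        m=(abs(W[...,2]-.110)<.004)&(abs(e[...,1])<45)&(e[...,0]>80)&(e[...,0]<220); print(n,"lid +x end",np.percentile(e[m][:,0],[50,95,99]).round(1))
        P=W[(W[...,2]>.1145)&(W[...,2]<.121)&(abs(e[...,1])<75)&(abs(e[...,0])<120)&(abs(e[...,1])>45)]
        print(cv2.minAreaRect(P[:,:2].astype(np.float32)*1000))
        cv2.imwrite(f"pics/z_{n}.png",cv2.cvtColor(c["image"],cv2.COLOR_RGB2BGR))
E
python3 -c "
from h import *
go(.1745,0.0,.099); lid()"
```

```text
dp [-2.8 -1.4 -1.1] ang [-0.5   0.82  0.18]
caddy-frame tcp [173.4  -1.3] z 0.0963 F [-11.1  -4.4   6.4] w 0.0007 t 6.35
scene lid +x end [175.4 198.7 199.8]
((500.23419189453125, -46.36334991455078), (214.72784423828125, 129.67416381835938), 21.49564552307129)
side lid +x end [119.4 193.9 198.2]
((498.45147705078125, -45.278106689453125), (209.20413208007812, 135.27783203125), 21.378145217895508)
wrist lid +x end [187.2 199.8 200.3]
((0.0, 0.0), (0.0, 0.0), 0.0)
```

The force jumped to about 12 N and the motion stalled with the lid's end at 200 mm (105+95), so it is at the stop. Backing off the edge and lifting.

Call:
{"api": "send_rows", "payload": {"targets": [{"angular": [0, 0, 0], "dp": [0, 0, 5], "jaw": 1}, {"angular": [0, 0, 0], "dp": [0, 0, 4], "jaw": 1}, {"angular": [0, 0, 0], "dp": [0, 0, 0], "jaw": 1}]}}

```text
clock: 6.8
tcp_pos: [0.6584, 0.0183, 0.0987]
ee_rot: [0.127, 0.695, 0.13, -0.695]
wrist_force: [-0.7, -0.4, -0.0]
gripper_width: 0.0006
```

```bash
python3 -c "
from h import *
go(.1635,0.0,.099)"
```

```text
dp [-0.3  1.8  7.7] ang [-0.38 -0.06  0.28]
caddy-frame tcp [171.2   1.7] z 0.0987 F [-0.7 -0.4 -0. ] w 0.0006 t 6.8
```

Call:
{"api": "send_rows", "payload": {"targets": [{"angular": [0, 0, 0], "dp": [0, 1, 6], "jaw": 1}, {"angular": [0, 0, 0], "dp": [-8, 0, 0], "jaw": 1}, {"angular": [0, 0, 0], "dp": [-12, 0, 0], "jaw": 1}, {"angular": [0, 0, 0], "dp": [-25, 0, 0], "jaw": 1}, {"angular": [0, 0, 0], "dp": [-35, 0, 0], "jaw": 1}, {"angular": [0, 0, 0], "dp": [-35, 0, 0], "jaw": 1}, {"angular": [0, 0, 0], "dp": [0, 0, 0], "jaw": 1}, {"angular": [0, 0, 0], "dp": [0, 0, 0], "jaw": 1}]}}

```text
clock: 7.6
tcp_pos: [0.6571, 0.018, 0.2248]
ee_rot: [0.127, 0.7, 0.132, -0.69]
wrist_force: [-1.2, 0.5, 0.1]
gripper_width: 0.0005
```

```bash
python3 -c "
from h import *
go(.1635,0.0,.099); lid()"
```

```text
dp [125.7   2.5   8.3] ang [-0.19 -0.87  0.23]
caddy-frame tcp [169.9   1.9] z 0.2248 F [-1.2  0.5  0.1] w 0.0005 t 7.6
scene lid +x end [134.1 198.  199.4]
((503.47015380859375, -44.61540222167969), (203.8838653564453, 130.5586395263672), 21.485931396484375)
side lid +x end [129.7 194.6 198.2]
((499.16168212890625, -46.16710662841797), (209.97579956054688, 135.00482177734375), 21.548194885253906)
wrist lid +x end [158.3 198.  199.8]
((587.4796142578125, -9.070358276367188), (20.53939437866211, 129.86062622070312), 21.31841278076172)
```

View pics/z_scene.png

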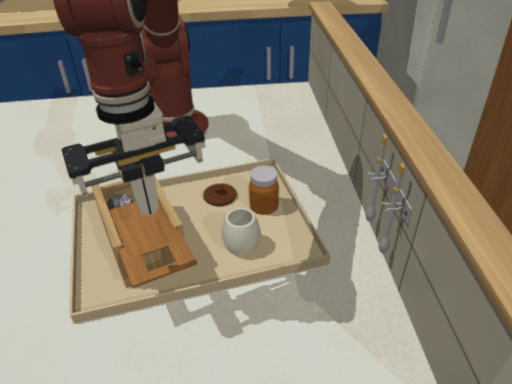

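The scene view shows the lid extended past the caddy's end, its opening at about (152,258). The hand is clear above, and the gourd, jar, wooden lid and bombillas are where they were. Handing in.

```bash
python3 -c "
from h import *
print(r.close_job())"
```

```text
the job is handed in; nothing more can be done
None
```

The mate caddy's lid is open, and I handed the job in at about 7.8 s. With the closed fingertips I pressed the catch about 11 mm. Holding it down, I pushed the lid by the opening's +x edge until the lid kept the catch down, then on to its stop. Then I backed off and lifted the hand clear.

**Lid:** its end measured 198–200 mm from the caddy's centre in all three cameras, against an expected 200. At the end of the push the force rose from about 6 to 12 N and the motion stalled, which is how I judged it had reached the stop.

**Caddy and other objects:** two of the cameras found the caddy within about 4 mm of its first position. The scene camera's last centre was off by about 4 mm, because its last outline of the caddy came out about 6 mm short. In the pictures the gourd, jar, wooden lid and bombillas looked untouched; I did not measure them.

**Problem on the way:** the first push stalled on the catch from friction, before the lid had moved. Longer steps freed it.

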